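# Change over the trays of a two-bay plate reader

## Robot

A 6-joint arm with a two-finger parallel gripper is mounted at the origin on the work surface. World frame = base frame: x ahead of the robot, y to its left, z up, the work surface at z = 0. Lengths are in m, angles in rad, forces in N, time in s.
With the tool pointing down it reaches from about 0.25 to 0.775 m from the base axis. Payload 4 kg.
Tool frame: the origin (TCP) lies between the finger pads; the fingertips stand 17 mm ahead of it and the grasp point (between the pads) lies 2 mm behind it; z points along the fingers, y is the direction in which the jaws open and shut (so a half turn about z gives the same grasp; the last joint's range is limited). The gripper opens to 85 mm and grips with 20 to 120 N. Pads are 22 mm wide; open, the fingers measure 114 mm over their backs; the gripper's body (76 mm by 85 mm) begins 54 mm behind the grasp point. The pads swing forward as they close: fully open they stand 13 mm farther back than shut.
Start: joints at [1.165, 0.087, 1.371, -0, 1.684, -0.103], TCP at [0.164, 0.525, 0.248] pointing down, gripper open.
Joint ranges: [-3.1, 3.1], [-0.76, 2.03], [0.27, 2.55], [-1.08, 4.22], [0.17, 2.65], [-2.57, 2.57]. Speed limits (rad/s): [2.79, 2.79, 3.14, 3.14, 3.14, 3.14].

## Interface

Orientations are given as a unit quaternion [w, x, y, z].
In Python, from bench import move_pose, servo_line, move_joints, open_jaws, close, dwell, solve_ik, camera, PlanningError, hand_in, regions_of, tip_of, current_t, current_qpos, current_qvel, current_joint_efforts, current_tcp_pos, current_ee_rot, current_contact_force, current_wrist_torque, current_grip_width gives the robot as it stands. Calls block until the motion is done:
- move_pose(position, orientation): joint-space move of the TCP to a pose.
- servo_line(position, orientation=None, feed=0.15, until_force=None): straight line of the TCP; orientation=None keeps the orientation; feed is the mean speed in m/s. With until_force (N) it stops when the force on the tool has changed by that much, and returns True; else False.
- move_joints(angles): joint-space move.
- open_jaws() and close(effort=None): open the fingers fully, or close them until they stop; effort is the grip in N (None keeps the last).
- dwell(seconds).
- solve_ik(position, orientation): joint angles nearest the present ones, or None.
- camera(name): name is "scene" or "top"; returns a dict with "pixels" (400x640x3 uint8, red, green, blue), "intrinsics" (3x3 intrinsics, pixels), "T" (4x4, takes a point from camera to world coordinates). Camera axes: x right, y down, z forward; pixel columns grow to the right and rows downward; lengths in m; the calibration is good to about 2 mm. A picture is of the moment at which its call begins. There is no depth.
A pose or a line that the arm cannot do raises PlanningError and nothing moves.
- hand_in(): hands the job in, once; it reports no verdict.
Trained networks look in a picture, given as the dict that the camera call returned (one of the last four; its "shot" number tells which), for a name from the list of things; names that differ only in an ending like _2 or _b are one class to them, and where a whole thing is asked for, a point or a joint stands for the part that bears it (a point fixed in the world has none). Each returns a list of dicts, best first, with "score" (0 to 1); they miss things now and then, are a little off and sometimes report something else, mostly with a low value. They report only what shows in the picture. A call takes as long as a camera call.
- regions_of(thing, picture): "region" (400x640 bool, what is visible of it) and "position" ([column, row] in pixels, amid what is visible of it).
- tip_of(thing, picture): "position" ([column, row] in pixels: a listed point, or the origin of a listed thing).
Readings, each from a call of its own:
- current_t(): time.
- current_qpos(): joint angles.
- current_qvel(): joint speeds.
- current_joint_efforts(): joint torques, N m.
- current_tcp_pos(): TCP position.
- current_ee_rot(): TCP orientation.
- current_contact_force(): force on the tool from outside, world axes, zero at the start.
- current_wrist_torque(): the same for the moment, N m.
- current_grip_width(): finger opening in m.
Only numpy, scipy, OpenCV 4.12 (cv2) and the standard library are available. Lean on these libraries where they do the work, as an engineer would, in place of code of your own. Each camera call takes 0.05 s, during which the arm holds its last target.

## Task

One of the plate reader's two trays has been left standing open with nothing in it, and the other, shut, holds the sample plate. Push the empty tray fully home with the fingertips, then hook a fingertip behind the front lip of the other tray and draw it fully out to its stop, so that the plate stands clear of the housing. Do not pinch or lift anything: leave the plate untouched in its nest, and leave the bottle, the tip box and the tube rack where they stand.

Things in the scene. Friction and masses are not known exactly. Their poses are not given: they have to be found in the camera images.
- reader: The plate reader: fixed white housing 200 mm deep (x), 250 mm wide (y), 105 mm high, with two low openings side by side in its front, one tray in each. Origin: centre of its underside, on the table. Its x axis points away from its front; the front face is at x = -100 mm. The trays' middles run at y = +57.5 and -57.5 mm; which tray is in which bay varies.
- empty_tray (a joint): Black tray with an aluminium front lip and no plate, at the start standing open by 65 to 115 mm. The slide's value is how far it stands out, m: 0 fully home against its stop, 0.15 fully out against its stop. It resists with about 2.5 N of friction, stays where it is left, and does not latch.
- empty_lip (a point): Front lip of the empty tray. Point: top edge of the lip's back face (towards the reader), mid-width. x points into the reader (opening goes along -x), y along the lip, z up. The upright lip is 98 mm wide, 10 mm thick (x 0 to -10 mm), its front half 3 mm higher than its back half; the flat apron behind it lies 22 mm below this point, 48 mm above the table. At home the point is 55 mm in front of the housing.
- plate_tray (a joint): Tray of the same make and look that holds the sample plate, at the start fully home, so the plate is hidden under the housing's roof. The slide's value is how far it stands out, m: 0 fully home against its stop, 0.15 fully out against its stop. It resists with about 2.5 N of friction, stays where it is left, and does not latch.
- plate_lip (a point): Front lip of the plate's tray: point, axes and sizes as for empty_lip. Behind it a gap is open from above, 98 mm wide and (tray home) 55 mm long to the housing, whose roof is 35 mm higher than this point. The nest's rim, 6 mm high, begins 61 mm behind this point.
- sample_plate: Loose white 96-well plate, 128 x 85.5 x 16 mm, 0.06 kg, long side along the slide, lying in the nest of its tray with about 2 mm of play. Origin: centre of its underside, 131 mm behind the lip's back face.
- bottle: Bystander: amber reagent bottle, 60 mm across and 110 mm high, standing on the table left of the trays. Origin: centre of its underside.
- tip_box: Bystander: grey pipette tip box, 122 x 82 x 54 mm, standing on the table right of the trays. Origin: centre of its underside.
- tube_rack: Bystander: aluminium block 50 x 90 x 30 mm with small capped tubes (57 mm high in all), on the table to the left of the trays, behind the bottle. Origin: centre of its underside.

How it is judged:
On the way, in this order (a step that is already met when the one before it is completed fails the run):
1. the empty tray is pushed fully home (value of joint empty_tray below 0.004 m), for 0.2 s.
2. a finger bears on the back of the plate tray's lip (contact force between the fingers and plate_tray_c1 above 0.3 N), for 0.1 s.
3. the plate's tray is drawn fully out (value of joint plate_tray above 0.143 m), for 0.2 s.
At the end, for the whole second after the job is handed in: The empty tray is home (within 4 mm), the plate's tray is out to its stop (at least 143 of 150 mm), and the plate lies level and at rest in its nest (within 4 mm of its middle) (value of joint empty_tray below 0.004 m and value of joint plate_tray above 0.143 m and x of sample_plate in the frame of plate_lip between 0.127 and 0.135 m and y of sample_plate in the frame of plate_lip between -0.004 and 0.004 m and z of sample_plate in the frame of plate_lip below -0.019 m and angle between sample_plate's own z axis and vertical below 0.04 rad and linear speed of sample_plate below 0.01 m/s); the robot touches nothing.
It fails at once if the lip of the empty tray is pinched (fingers press on its front and back at once) (contact force between the fingers and empty_tray_c0 above 2 N and contact force between the fingers and empty_tray_c1 above 2 N).
It fails at once if the lip of the plate tray is pinched (fingers press on its front and back at once) (contact force between the fingers and plate_tray_c0 above 2 N and contact force between the fingers and plate_tray_c1 above 2 N).
It fails at once if the plate is touched (contact force between any of the fingers, the arm and sample_plate above 0.5 N).
It fails at once if the plate leaves its nest (z of sample_plate in the frame of plate_lip above -0.015 m).
It fails at once if the bottle, the tip box or the tube rack is shifted by over 15 mm or tipped (distance of any of bottle, tip_box, tube_rack from where it was at the start of the episode above 0.015 m or angle between any of bottle, tip_box, tube_rack's own z axis and vertical above 0.2 rad).
It also fails if it takes over 45 s, if anything falls off the work surface, if the arm or the gripper's body presses on something with over 40 N, if the wrist force passes 120 N, or if a joint passes its speed limit or range.

## Working session

There is one attempt and no reset: what is moved stays moved. The work goes in short steps, each a Python script; the robot and the scene stay as the last script left them, time stands still between calls to the robot, and variables do not carry over. Pictures are saved under pics/ and viewed, and the job is handed in when it is done.

```bash
ls; mkdir -p pics
cat > h.py <<'E'
import numpy as np,cv2
from bench import *
def ray(c,px):
    K=np.array(c["intrinsics"]);T=np.array(c["T"])
    d=T[:3,:3]@np.linalg.solve(K,[px[0],px[1],1.]);return T[:3,3],d
def onz(c,px,z):
    o,d=ray(c,px);return o+d*(z-o[2])/d[2]
def proj(c,p):
    K=np.array(c["intrinsics"]);T=np.array(c["T"]);q=K@(T[:3,:3].T@(np.array(p)-T[:3,3]));return q[:2]/q[2]
def save(c,n): cv2.imwrite("pics/"+n+".png",np.ascontiguousarray(c["pixels"][:,:,::-1]))
E
python3 - <<'E'
from h import *
for n in("top","scene"):
    c=camera(n);save(c,n+"0")
    print(n,np.round(np.array(c["T"])[:3,3],3))
    Z={"reader":0,"empty_lip":.07,"plate_lip":.07,"bottle":0,"tip_box":0,"tube_rack":0,"sample_plate":.05}
    for t,z in Z.items():
        for r in tip_of(t,c)[:2]: print(t,np.round(r["position"],1),round(r["score"],2),np.round(onz(c,r["position"],z),4))
print(current_ee_rot(),current_t())
E
```

```text
pics
top [ 0.568 -0.009  0.815]
reader [298.5 145.8] 0.59 [ 0.7418  0.0349 -0.    ]
empty_lip [238.8 234.9] 0.58 [0.539  0.1466 0.07  ]
plate_lip [307.8 215.4] 0.67 [0.5828 0.0072 0.07  ]
bottle [185.1 237.2] 0.65 [0.5278 0.2803 0.    ]
tip_box [364.7 260.1] 0.72 [ 0.4885 -0.1211  0.    ]
tube_rack [196.4 179.1] 0.84 [0.6585 0.2622 0.    ]
tube_rack [307.  218.1] 0.74 [0.5781 0.0104 0.    ]
scene [ 0.96  -0.372  0.846]
reader [369.  238.6] 0.9 [0.7484 0.0332 0.    ]
empty_lip [331.7 139.9] 0.92 [0.5383 0.1445 0.07  ]
plate_lip [306.8 185.9] 0.73 [0.5846 0.0094 0.07  ]
bottle [361.6 127.5] 0.8 [0.53   0.2756 0.    ]
tip_box [236.4 212.2] 0.66 [ 0.4817 -0.1183  0.    ]
tube_rack [401.  161.8] 0.88 [0.6732 0.2537 0.    ]
[1.50511476e-05 1.50809092e-01 9.88562902e-01 7.44512529e-05] 0.8
```

View pics/top0.png

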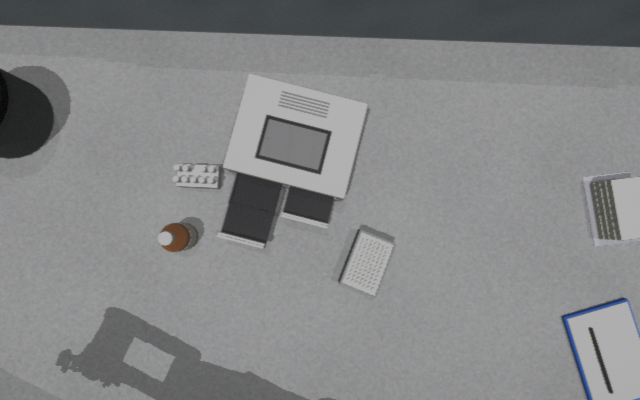

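View pics/scene0.png

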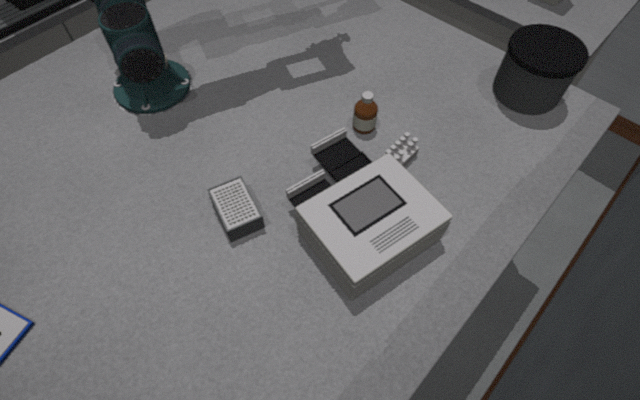

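The top picture shows the housing roof corners near (250,75), (368,101), (345,198) and (225,168). The open empty tray is on the left with its lip at about (243,240). The shut plate tray is on the right with its lip at about (307,221). I'll refine these with enlarged crops.

Run:
```python
import cv2
a=cv2.imread("pics/top0.png")[60:260,150:400];cv2.imwrite("pics/topz.png",cv2.resize(a,None,fx=3,fy=3,interpolation=cv2.INTER_CUBIC))
a=cv2.imread("pics/scene0.png")[90:300,200:460];cv2.imwrite("pics/scenez.png",cv2.resize(a,None,fx=2.8,fy=2.8,interpolation=cv2.INTER_CUBIC))
```

```text
(no output)
```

View pics/topz.png

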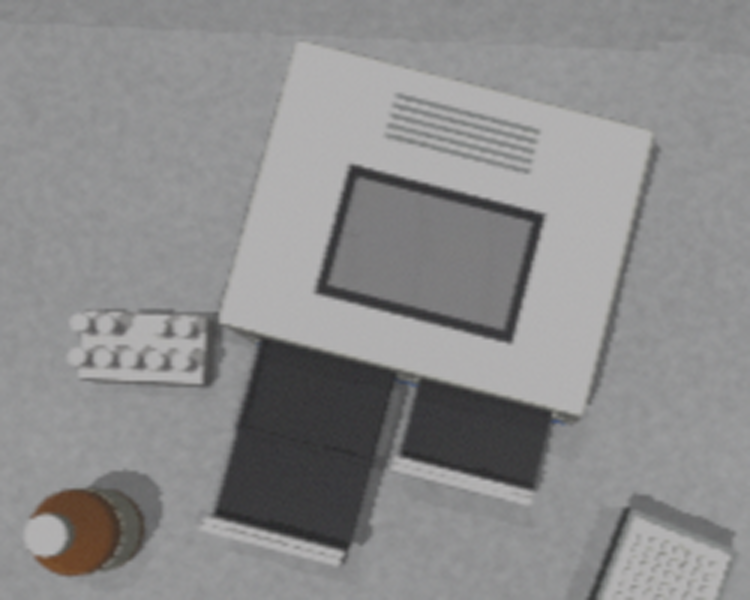

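View pics/scenez.png

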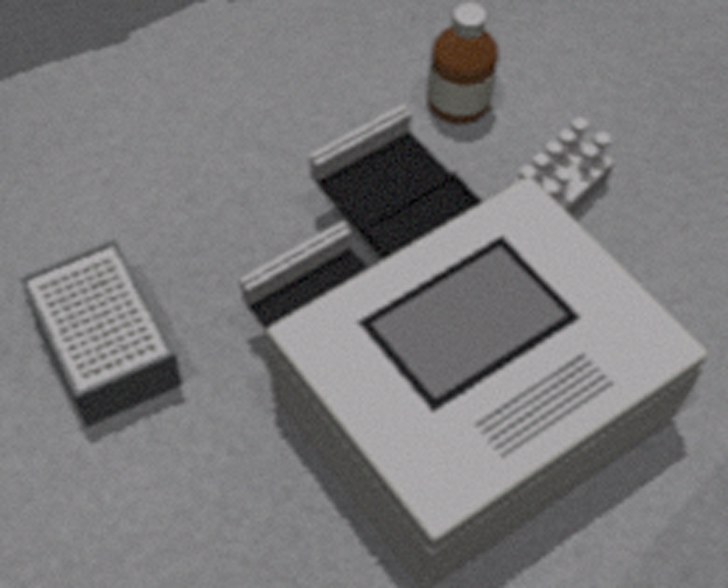

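```bash
cat > fit.py <<'E'
from h import *
from scipy.optimize import least_squares
ct=camera("top");cs=camera("scene")
T=lambda u,v:(150+u/3,60+v/3)
S=lambda u,v:(200+u/2.8,90+v/2.8)
def R(v,p): 
    c,s=np.cos(v[2]),np.sin(v[2]);return np.array([v[0]+c*p[0]-s*p[1],v[1]+s*p[0]+c*p[1],p[2]])
obs=[]
for (px,p) in [((297,43),(.1,.125)),((653,131),(.1,-.125)),((581,414),(-.1,-.125)),((222,324),(-.1,.125))]: obs.append((ct,T(*px),(*p,.105),0))
for (px,p) in [((705,354),(.1,.125)),((433,543),(.1,-.125)),((270,330),(-.1,-.125)),((525,180),(-.1,.125))]: obs.append((cs,S(*px),(*p,.105),0))
for c in(ct,cs):
    obs.append((c,tip_of("empty_lip",c)[0]["position"],(-.155,.0575,.07),1))
    obs.append((c,tip_of("plate_lip",c)[0]["position"],(-.155,-.0575,.07),0))
obs+=[(ct,T(393,468),(-.165,-.0085,.07),0),(ct,T(531,502),(-.165,-.1065,.07),0),(ct,T(203,526),(-.165,.1065,.07),1),(ct,T(343,564),(-.165,.0085,.07),1)]
def f(v):
    return np.concatenate([proj(c,R(v,(p[0]-e*v[3],p[1],p[2])))-px for c,px,p,e in obs])
r=least_squares(f,[.74,.034,-.23,.08],loss="soft_l1");v=r.x
if __name__=="__main__":
    print(v);print(np.round(f(v).reshape(-1,2),1))
    print("lips",R(v,(-.155-v[3],.0575,.07)),R(v,(-.155,-.0575,.07)))
    np.save("v.npy",v)
E
python3 fit.py
```

```text
[ 0.74286926  0.03520925 -0.21693977  0.06912912]
[[-1.1 -2.9]
 [ 1.  -2.1]
 [ 1.2  0. ]
 [-2.3 -0.9]
 [ 1.5 -0.3]
 [-0.3  0.5]
 [-3.  -0. ]
 [ 0.7 -2.2]
 [-2.3  0.9]
 [ 0.7  2.2]
 [-1.8  5.5]
 [-1.6 -2.7]
 [-0.2  0. ]
 [ 0.2  0.4]
 [-0.  -0.1]
 [-0.1 -1. ]]
lips [0.53636999 0.13960352 0.07      ] [0.57912593 0.01241954 0.07      ]
```

Run:
```python
from fit import *
print(np.round(np.array(ct["T"]),4),np.array(ct["intrinsics"]))
for o in obs: print("top" if o[0] is ct else "sc",np.round(o[1],1),o[2],np.round(onz(o[0],o[1],o[2][2]),4))
```

```text
[[ 0.0291 -0.9969  0.0731  0.5679]
 [-0.9995 -0.0298 -0.0094 -0.0095]
 [ 0.0115 -0.0728 -0.9973  0.8149]
 [ 0.      0.      0.      1.    ]] [[362.38353855   0.         319.8881758 ]
 [  0.         362.38353855 196.48414128]
 [  0.           0.           1.        ]]
top [249.   74.3] (0.1, 0.125, 0.105) [0.8616 0.1334 0.105 ]
top [367.7 103.7] (0.1, -0.125, 0.105) [ 0.8093 -0.1065  0.105 ]
top [343.7 198. ] (-0.1, -0.125, 0.105) [ 0.6183 -0.0629  0.105 ]
top [224. 168.] (-0.1, 0.125, 0.105) [0.6705 0.1743 0.105 ]
sc [451.8 216.4] (0.1, 0.125, 0.105) [0.8656 0.1332 0.105 ]
sc [354.6 283.9] (0.1, -0.125, 0.105) [ 0.8135 -0.1073  0.105 ]
sc [296.4 207.9] (-0.1, -0.125, 0.105) [ 0.6229 -0.0613  0.105 ]
sc [387.5 154.3] (-0.1, 0.125, 0.105) [0.6747 0.1728 0.105 ]
top [241.5 239.9] (-0.155, 0.0575, 0.07) [0.529  0.1406 0.07  ]
top [305.3 217.5] (-0.155, -0.0575, 0.07) [0.5784 0.0122 0.07  ]
sc [330.2 133.1] (-0.155, 0.0575, 0.07) [0.5218 0.1579 0.07  ]
sc [305.2 184.8] (-0.155, -0.0575, 0.07) [0.5801 0.0092 0.07  ]
top [281. 216.] (-0.165, -0.0085, 0.07) [0.58   0.0621 0.07  ]
top [327.  227.3] (-0.165, -0.1065, 0.07) [ 0.5596 -0.0329  0.07  ]
top [217.7 235.3] (-0.165, 0.1065, 0.07) [0.5369 0.1895 0.07  ]
top [264.3 248. ] (-0.165, 0.0085, 0.07) [0.514  0.0935 0.07  ]
```

```bash
cat >> h.py <<'E'
V=np.array([.7425,.0350,-.214])
Q=[0,np.sin(.107),np.cos(.107),0]
def P(x,y,z):
    c,s=np.cos(V[2]),np.sin(V[2]);return [V[0]+c*x-s*y,V[1]+s*x+c*y,z]
def inR(p):
    c,s=np.cos(V[2]),np.sin(V[2]);d=np.array(p)[:2]-V[:2];return np.round([c*d[0]+s*d[1],-s*d[0]+c*d[1],p[2]],4)
E
python3 - <<'E'
from h import *
close(20); print(current_grip_width())
move_pose(P(-.28,.0575,.16),Q)
print(servo_line(P(-.28,.0575,.073),feed=.1,until_force=5),inR(current_tcp_pos()),current_contact_force(),current_t())
for n in("top","scene"): save(camera(n),n+"1")
E
```

```text
-6.224948523572003e-05
False [-0.2794  0.0578  0.0738] [ 0.51624161 -0.89713603  0.50000993] 4.9917
```

View pics/scene1.png

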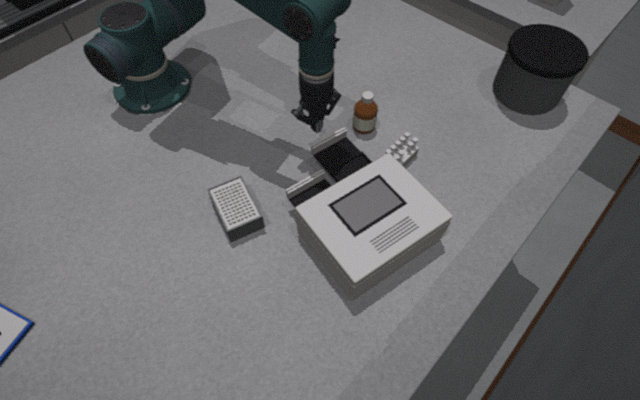

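View pics/top1.png

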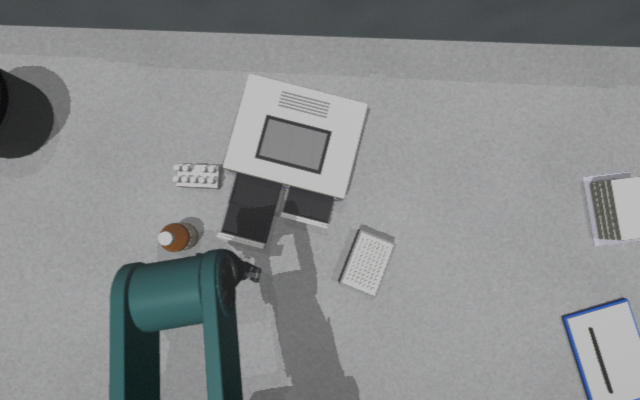

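The closed fingers stand in front of the empty tray's lip, with the tip at about (318,128) in the scene view. They are clear of the bottle at (365,112). Next I push.

Run:
```python
from h import *
c=camera("scene");print(proj(c,P(-.28,.0575,.0568)))
print(servo_line(P(-.16,.0575,.070),feed=.04,until_force=12),inR(current_tcp_pos()),current_contact_force(),current_t())
for n in("top","scene"): save(camera(n),n+"2")
```

```text
[315.46734123 129.84200991]
True [-0.1774  0.0573  0.0696] [ 0.56078722 -0.120895    0.36624267] 7.4167
```

View pics/top2.png

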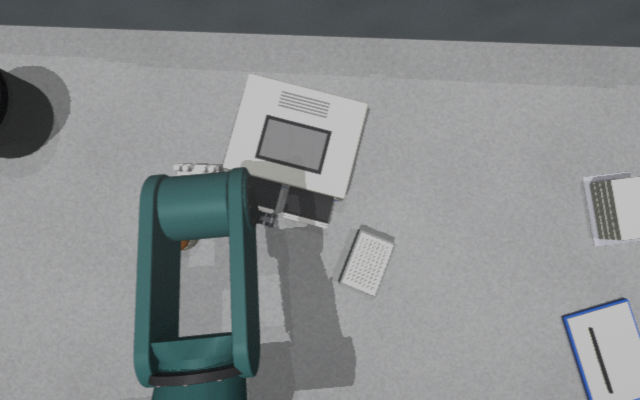

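View pics/scene2.png

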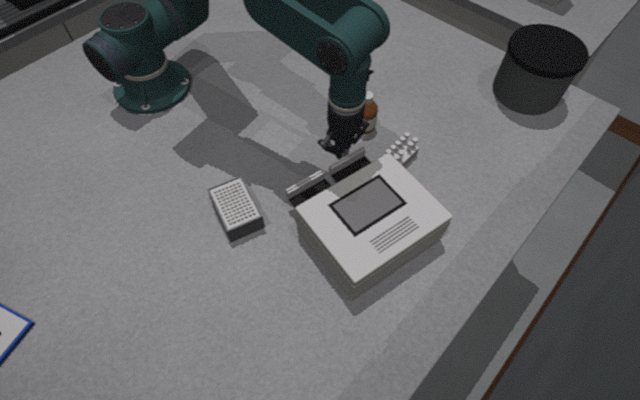

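The lip is now in line with its neighbour, from about (345,160) to (307,187). The stop looks reached, but the residual force is small, so I'll press again slowly and hold.

Run:
```python
from h import *
print(servo_line(P(-.165,.0575,.070),feed=.01,until_force=15),inR(current_tcp_pos()),current_contact_force())
dwell(.3);print(current_contact_force(),inR(current_tcp_pos()))
p=inR(current_tcp_pos())
servo_line(P(p[0]+.004,.0575,.070),feed=.02);print(current_contact_force(),inR(current_tcp_pos()));dwell(.3);print(current_contact_force(),inR(current_tcp_pos()),current_t())
```

```text
True [-0.1774  0.0569  0.0684] [-0.75074452  0.25005313 -0.32678941]
[-0.20431867  0.04025979  0.03752039] [-0.1781  0.0568  0.0675]
[-6.20617844  0.604582   -1.25636093] [-0.177   0.057   0.0683]
[-5.0934208   0.64593359 -1.05785668] [-0.177   0.057   0.0683] 9.2417
```

Firm stop at finger x = -0.177 in the reader frame, about 1 mm from the estimate, so the tray is home. Now I hook the plate tray.

Run:
```python
from h import *
servo_line(P(-.205,.0575,.072),feed=.1)
servo_line(P(-.205,.0575,.16),feed=.15)
servo_line(P(-.130,-.0575,.16),feed=.15)
print(servo_line(P(-.130,-.0575,.095),feed=.1,until_force=6),inR(current_tcp_pos()),current_t())
for n in("top","scene"):
    c=camera(n);save(c,n+"3");print(proj(c,P(-.13,-.0575,.078)))
a=cv2.imread("pics/scene3.png")[90:300,200:460];cv2.imwrite("pics/scene3z.png",cv2.resize(a,None,fx=2.8,fy=2.8,interpolation=cv2.INTER_CUBIC))
a=cv2.imread("pics/top3.png")[100:300,180:420];cv2.imwrite("pics/top3z.png",cv2.resize(a,None,fx=2.8,fy=2.8,interpolation=cv2.INTER_CUBIC))
```

```text
False [-0.1296 -0.0573  0.0957] 12.3
[308.40835326 205.28131711]
[312.12226607 189.43393032]
```

View pics/scene3z.png

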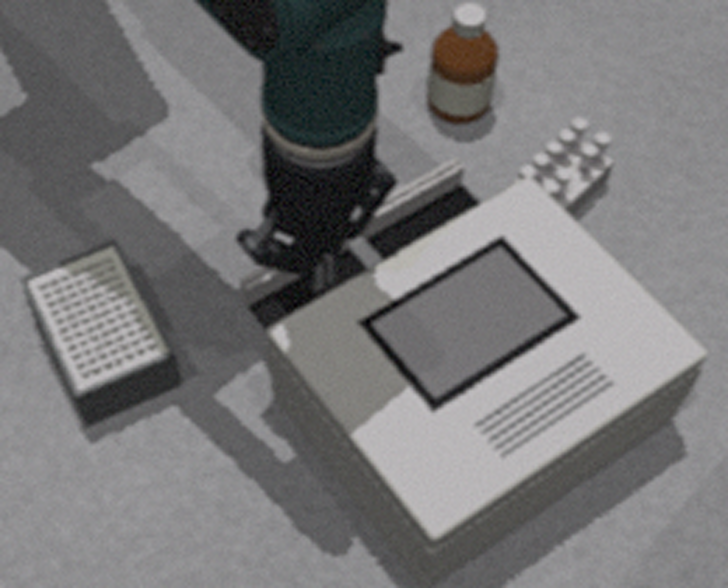

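View pics/top3z.png

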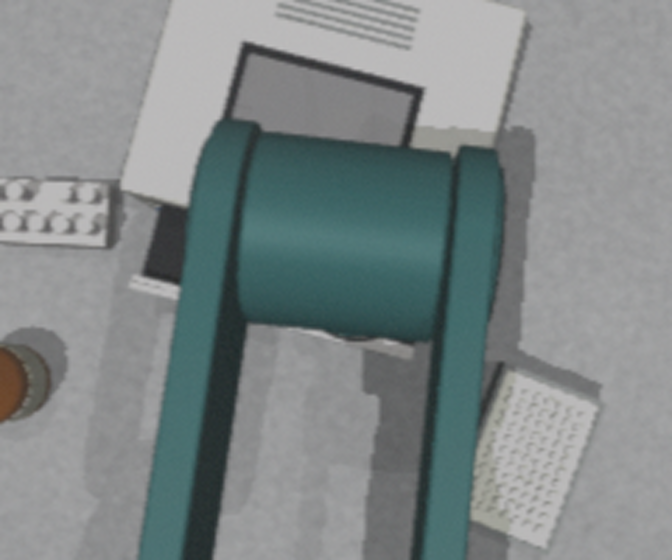

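The fingertip, at about (320,285) in the enlarged scene crop, is over the gap behind the plate tray's lip. I'll descend and draw.

Run:
```python
from h import *
print(servo_line(P(-.130,-.0575,.073),feed=.05,until_force=4),inR(current_tcp_pos()))
z=max(.073,current_tcp_pos()[2]+.002)
print(servo_line(P(-.150,-.0575,z),feed=.03),current_contact_force(),inR(current_tcp_pos()))
print(servo_line(P(-.310,-.0575,z),feed=.05,until_force=12),inR(current_tcp_pos()),current_contact_force(),current_t())
c=camera("scene");save(c,"scene4")
```

```text
False [-0.1302 -0.0575  0.0726]
False [ 1.54687043  0.13229996 -0.14589796] [-0.15   -0.0575  0.0747]
True [-0.2959 -0.0575  0.0747] [ 0.88468754 -0.17374126  1.05170593] 16.4
```

View pics/scene4.png

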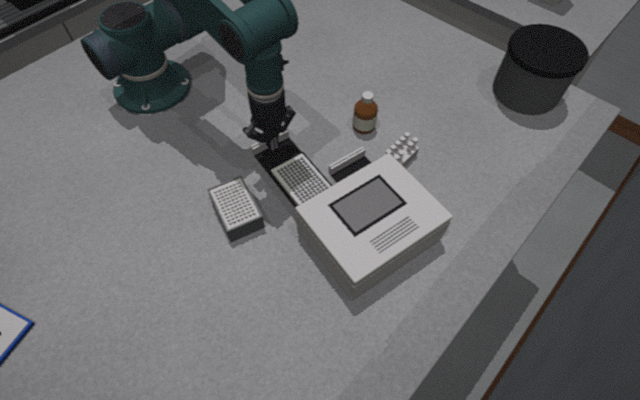

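The tray is out and the plate shows white at about (302,180). The stop came at -0.296, where -0.295 was expected. I'll press lightly to confirm, then release and lift.

Run:
```python
from h import *
servo_line(P(-.2995,-.0575,.0747),feed=.02);dwell(.3);print(current_contact_force(),inR(current_tcp_pos()))
servo_line(P(-.284,-.0575,.0747),feed=.03)
servo_line(P(-.284,-.0575,.18),feed=.1)
servo_line(P(-.38,-.0575,.25),feed=.2)
q=current_qpos();move_joints([q[0]+.9,*q[1:]])
dwell(.3);print(current_contact_force(),current_t())
for n in("top","scene"):
    c=camera(n);save(c,n+"5")
    for t,z in {"empty_lip":.07,"plate_lip":.07,"sample_plate":.05,"bottle":0,"tip_box":0,"tube_rack":0}.items():
        for r in tip_of(t,c)[:1]: p=onz(c,r["position"],z);print(n,t,round(r["score"],2),np.round(p[:2],4),inR(p))
```

```text
[11.25838606 -1.26173045 -6.86586873] [-0.2961 -0.0575  0.0749]
[-0.2073016  -0.30994782 -0.30072792] 21.2417
top empty_lip 0.91 [0.5952 0.1295] [-0.164  0.061  0.07 ]
top plate_lip 0.88 [0.4374 0.0473] [-0.3008 -0.0528  0.07  ]
top sample_plate 0.61 [0.5592 0.0163] [-0.1751 -0.0572  0.05  ]
top bottle 0.93 [0.5251 0.2735] [-0.2631  0.1868  0.    ]
top tip_box 0.7 [ 0.4887 -0.1124] [-0.2167 -0.198   0.    ]
top tube_rack 0.77 [0.6613 0.261 ] [-0.1273  0.2036  0.    ]
scene empty_lip 0.58 [0.6004 0.1334] [-0.1598  0.066   0.07  ]
scene plate_lip 0.87 [0.4404 0.0431] [-0.2969 -0.0563  0.07  ]
scene sample_plate 0.86 [0.5557 0.0262] [-0.1806 -0.0482  0.05  ]
scene tip_box 0.6 [ 0.4749 -0.1183] [-0.229  -0.2066  0.    ]
scene tube_rack 0.91 [0.6733 0.2487] [-0.113   0.1941  0.    ]
```

View pics/top5.png

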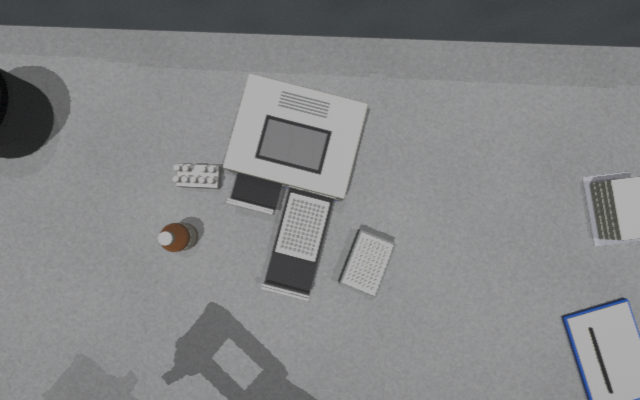

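View pics/scene5.png

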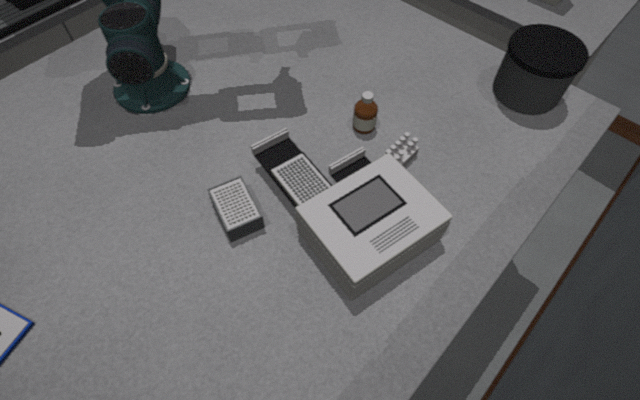

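```bash
python3 -c "
from bench import *
hand_in();print(current_t())"
```

```text
the job is handed in; nothing more can be done
the job is handed in; nothing more can be done
```

The empty tray is pushed home, the plate tray is drawn out to its stop, and the job is handed in. The last clock reading before handing in was 21.2 s. No verdict is reported.

**Empty tray:** I pushed it with closed fingertips against a firm stop. It stopped the fingers at -0.177 m in the reader frame, with about 5 N held. That is twice the slide friction and about 1 mm from the expected position.

**Plate tray:** I hooked the fingertip behind its lip and drew it out until it stopped at -0.296 m, where -0.295 m was expected. It held about 11 N there. The two stops agree with each other to about 1 mm. I then released the lip and moved the arm clear.

**Last pictures:** The plate lies in its nest outside the housing. The bottle, the tip box and the tube rack look unmoved by eye.

**Disagreements:**
- **Network positions:** They scatter by 5 to 10 mm, mainly for the lips and the plate, so I relied on the contact readings for the tray positions. The plate's fit in its nest was judged only by eye.
- **Bottle:** The network did not find it in the last scene picture, though it is plainly visible there.
- **First push:** The force had dropped almost to zero after this push, so I pressed again slowly to make sure the tray was home.

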